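# Plug the line winder's battery pack into its base

## Task

Plug the yellow battery pack, black foot down, into the socket of the blue winder base, pushed fully home so that its shoulder sits flat on the white socket module, then let go of it. One of the two bays is closed with a grey rubber blank: never put the pack on that one; the socket module in the other bay was clamped only roughly, so feel for the hole. Leave the reel, the other parts and the tools lying around where they are.

Things in the scene. Friction and masses are not known exactly. Their poses are not given: they have to be found in the camera images.
- pack: Battery pack, 0.35 kg, upright: yellow body with black ribs, 60 (x) x 46 (y) mm, reaching 25 to 105 mm above the origin; its underside is the shoulder. Below it a black plug foot 44 (x) x 32 (y) x 25 mm, lowest 4 mm stepping in to 40 x 28. Origin: centre of the foot's underside, z up. Fits either way round (half turn about z).
- dock: Winder base, fixed: blue plinth 140 (x) x 290 (y) x 30 mm with two rails along y, up to 44 mm high. Origin: centre of its underside, on the table, z up. Two bays, at y = +65 and -65 mm: one holds the white socket module, the other the blank.
- bay_p (a point): Middle of the bay at the base's y = +65 mm, 75 mm above the table (height of the socket module's flat top). Module 92 (x) x 72 (y) mm; hole 47 (x) x 35 (y) mm, 29 mm deep, upright, in its middle. Module is square to the base and centred in x, but clamped anywhere within 12 mm either side of the bay's middle along y: not measured, find it by touch or sight.
- bay_n (a point): The same for the bay at the base's y = -65 mm. Only one of the two bays holds the socket module.
- blank: The blanked module, fixed in whichever bay has no socket: white block 92 (x) x 72 (y) mm with a grey rubber cover, 50 mm tall. Origin: centre of its underside, 30 mm above the table; also up to 12 mm off its bay's centre along the base's y.
- reel: Orange surfcasting reel lying on its side, about 125 x 72 mm, 66 mm high. Leave alone.
- roller_housing: Stainless bail roller housing, a flanged spool 56 mm across, 38 mm high. Leave alone.
- washer_a: Cream nylon drag washer, 52 mm across, 6 mm thick. Leave alone.
- washer_b: Second cream nylon drag washer, 52 mm across, 6 mm thick. Leave alone.
- spool_cap: Grey rubber spool cap, round, 64 mm across, 18 mm high. Leave alone.
- wrench: Brass rotor nut wrench, 150 mm long, lying flat. Leave alone.
- oil: Amber oil bottle, 48 mm across, 120 mm high. Leave alone.
Things that resemble listed ones, but are neither listed nor needed, are in the scene too. Of the things that look like the pack, take the one that is farthest from the robot's base at the start.

How it is judged:
By the outcome, as a careful person would: the job done as asked, in the order asked, and still so for the second after the job is handed in, with the robot touching nothing.
It also fails if it takes over 54 s, if anything falls off the work surface, if the arm or the gripper's body presses on something with over 40 N, if the wrist force passes 120 N, or if a joint passes its speed limit or range.

## Robot

A 6-joint arm with a two-finger parallel gripper is mounted at the origin on the work surface. World frame = base frame: x ahead of the robot, y to its left, z up, the work surface at z = 0. Lengths are in mm, angles in rad, forces in N, time in s.
With the tool pointing down it reaches from about 400 to 925 mm from the base axis. Payload 12.5 kg.
Tool frame: the origin (TCP) lies on the mounting face of the last link; the fingertips stand 190 mm ahead of it and the grasp point (between the pads) lies 171 mm ahead of it; z points along the fingers, y is the line along which they close (so a half turn about z gives the same grasp; the last joint's range is limited). The gripper opens to 95 mm and grips with 3 to 60 N. Pads are 20 mm wide; open, the fingers measure 119 mm over their backs; the gripper's body (75 mm by 180 mm) begins 59 mm behind the grasp point.
Start: joints at [1.149, 0.491, 1.559, -0, 1.092, -0.106], TCP at [194.087, 594.1, 404.761] pointing down, gripper open.
Joint ranges: [-3.1, 3.1], [-0.84, 2.19], [0.05, 2.79], [-1.13, 4.28], [0.06, 2.93], [-2.69, 2.69]. Speed limits (rad/s): [2.22, 2.22, 2.79, 3.14, 3.14, 3.14].

## Interface

Orientations are given as [roll, pitch, yaw] about the fixed x, y, z axes, in that order (R = Rz(yaw) Ry(pitch) Rx(roll)).
In Python, from cell import env gives the robot as it stands.
- The arm moves only by the tool carry_out, never from a script. Its argument "series" is a list of rows, each a list of 5 numbers: the shift along the tool's x, y, z in m, then the turn about the tool's z in degrees, then the opening, from 0 (shut) to 1 (fully open). A call has 1 to 20 rows; each row is the pose to reach, as a shift and turn from the pose commanded when the call began, along the tool's axes at that moment; what a row does not reach only later rows make up. A row lasts 1/8 s, in which the tool goes at most 62.5 mm and 10.7 degrees, less where a joint would pass 70% of its speed; a pose out of reach is approached as far as the arm can. A call with a gripper value outside its range is refused whole. The fingers move at their own pace and stop on an object; the grip force is fixed at half the most. Time passes only in rows, so rows that repeat a pose let the fingers close. It gives the time, the measured TCP pose, the force, the opening and the grip force at its end, in the units of the state.
- env.state(): the state, without advancing time (a new reading comes with each control period).
- env.read_camera(name): name is "scene" or "top"; returns (picture, depth): 480x640x3 uint8, red, green, blue; 480x640 float32, mm along the optical axis (not along the pixel's ray), 0 where there is no reading.
- env.get_calibration(name): a dict with "intrinsics" (3x3 intrinsics, pixels), "D" ([k1, k2, p1, p2, k3] as OpenCV has them; the pictures are not rectified), "cam_to_world" (4x4, takes a point from camera to world coordinates). Camera axes: x right, y up, looking along -z (the intrinsics and any distortion apply to the point x, -y, -z); pixel columns grow to the right and rows downward; lengths in mm; the calibration is good to about 2 mm. A picture is of the moment at which its call begins. get_calibration takes no time and is no camera call.
- env.job_done(): hands the job in; it is judged then, once.
The state is a dict: "t": time; "joints": joint angles; "qvel": joint speeds; "tau": joint torques, N m; "eef_pos": TCP position; "tcp_rot": TCP orientation; "ft_force": force on the tool from outside, world axes, zero at the start; "moment": the same for the moment, N m; "opening": opening from 0.0 (shut) to 1.0 (fully open); "grip_force": force on a finger pad.
Only numpy, scipy, OpenCV 4.12 (cv2) and the standard library are available. Lean on these libraries where they do the work, as an engineer would, in place of code of your own. Each camera call takes 0.05 s, during which the arm holds its last target. There are 200 camera calls.

## Working session

There is one attempt and no reset: what is moved stays moved. The work goes in short steps, Python scripts to look and compute and a tool call to move; the robot and the scene stay as the last step left them, time stands still between calls to the robot, and variables do not carry over. Pictures are saved under pics/ and viewed, at most 10 in all, crops included, and the job is handed in when it is done.

Besides the shell and the picture viewer there is one more tool, called after ">>>" as a command line: name --pt "numbers of a row" for each row, then --argument value for the rest. carry_out: Moves the arm, as the interface text tells. Its arguments: {"type":"object","properties":{"series":{"type":"array","items":{"type":"array","items":{"type":"number"}}}},"required":["series"]}

```bash
ls; mkdir -p pics; python3 - <<'E'
from cell import env
import cv2,numpy as np
for n in("scene","top"):
    p,d=env.read_camera(n); cv2.imwrite(f"pics/{n}0.png",p[:,:,::-1]); np.savez(f"{n}0.npz",p=p,d=d)
    c=env.get_calibration(n); print(n,np.round(c["intrinsics"],1).tolist(),c["D"],np.round(c["cam_to_world"],3).tolist())
print(env.state())
E
```

```text
pics
scene [[441.6, 0.0, 325.2], [0.0, 441.6, 242.2], [0.0, 0.0, 1.0]] [-0.01128954  0.          0.          0.          0.        ] [[-0.286, -0.634, 0.719, 1369.417], [0.958, -0.178, 0.224, 338.261], [-0.014, 0.753, 0.658, 845.246], [0.0, 0.0, 0.0, 1.0]]
top [[479.3, 0.0, 322.5], [0.0, 479.3, 243.9], [0.0, 0.0, 1.0]] [-0.01890873  0.          0.          0.          0.        ] [[-0.016, 0.997, -0.082, 452.765], [-1.0, -0.017, -0.011, 72.008], [-0.012, 0.082, 0.997, 1078.789], [0.0, 0.0, 0.0, 1.0]]
{'t': 0.1, 'joints': array([ 1.14938679e+00,  4.91457054e-01,  1.55935719e+00,  5.93323069e-08,
        1.09169914e+00, -1.05602450e-01]), 'qvel': array([ 0.00076516, -0.00119106, -0.00271242,  0.0011956 ,  0.00333706,
        0.00016767]), 'tau': array([ 2.42820766e-03, -6.13623118e+01, -2.58602250e+01,  6.94154087e-02,
        4.70840838e-02, -9.37613345e-05]), 'eef_pos': array([194.08413526, 594.07429534, 404.25712475]), 'tcp_rot': array([-3.14067706e+00, -9.71033668e-05,  2.82578550e+00]), 'ft_force': array([-0.22551179,  0.67413279, -0.1375976 ]), 'moment': array([-0.02640345, -0.00996125,  0.01292449]), 'grip_force': 0.0, 'opening': 0.9965130493636777}
```

View pics/scene0.png

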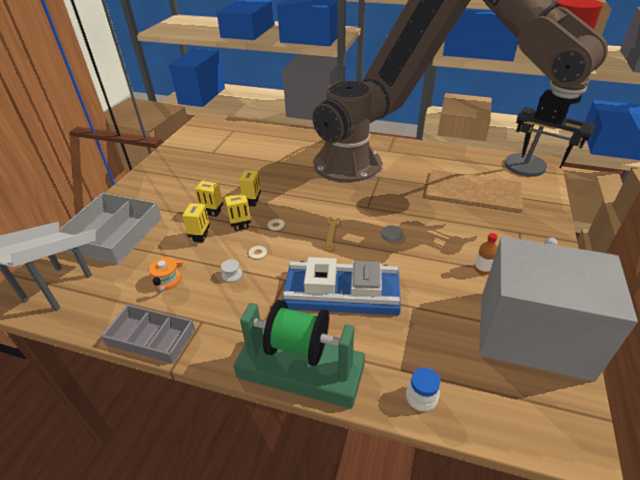

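View pics/top0.png

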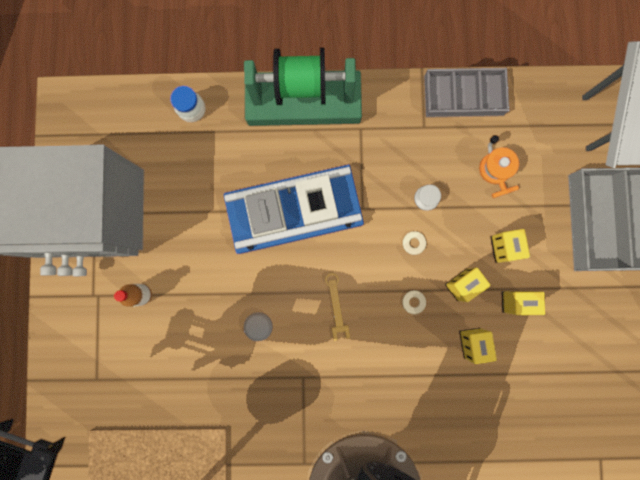

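The top view shows four pack look-alikes at px (511,245), (469,285), (525,303) and (480,346). The open socket is the white module at (317,200) and the grey blank is at (265,212). I'll measure the packs, the hole and the dock angle.

```bash
cat > h.py <<'E'
import numpy as np,cv2
from cell import env
def cloud(n,d):
    c=env.get_calibration(n);K=np.array(c["intrinsics"]);T=np.array(c["cam_to_world"])
    v,u=np.mgrid[0:480,0:640]
    q=cv2.undistortPoints(np.stack([u,v],-1).reshape(-1,1,2).astype(float),K,np.array(c["D"])).reshape(480,640,2)
    P=np.stack([q[...,0]*d,-q[...,1]*d,-d],-1)
    return P@T[:3,:3].T+T[:3,3]
def ray(n,uv,z):
    c=env.get_calibration(n);K=np.array(c["intrinsics"]);T=np.array(c["cam_to_world"])
    q=cv2.undistortPoints(np.array(uv,float).reshape(-1,1,2),K,np.array(c["D"])).reshape(-1,2)
    r=np.c_[q[:,0],-q[:,1],-np.ones(len(q))]@T[:3,:3].T
    return (T[:3,3]+r*((z-T[2,3])/r[:,2])[:,None])[:,:2]
def rect(pts): 
    (c,s,a)=cv2.minAreaRect(np.array(pts,np.float32)); return np.round(c,1),np.round(s,1),round(a,1)
E
cat > m.py <<'E'
from h import *
for n in("top","scene"):
    f=np.load(n+"0.npz");p,d=f["p"],f["d"];W=cloud(n,d);hsv=cv2.cvtColor(p,cv2.COLOR_RGB2HSV)
    z=W[...,2]; print(n)
    y=((hsv[...,0]>22)&(hsv[...,0]<34)&(hsv[...,1]>150)&(hsv[...,2]>90)).astype(np.uint8)
    y=cv2.morphologyEx(y,cv2.MORPH_CLOSE,np.ones((5,5)))
    k,l,s,c=cv2.connectedComponentsWithStats(y)
    for i in range(1,k):
        if s[i,4]>150:
            m=(l==i); zt=np.percentile(z[m],95); t=m&(abs(z-zt)<5)&(d>0)
            r=rect(W[t][:,:2]); print(np.round(c[i]),'ztop',round(float(zt),1),*r,'dist',round(float(np.hypot(*r[0]))),t.sum())
    wm=(hsv[...,1]<60)&(hsv[...,2]>150)&(abs(z-75)<5)&(d>0)
    k,l,s,c=cv2.connectedComponentsWithStats(wm.astype(np.uint8))
    for i in range(1,k):
        if s[i,4]>150: print('white',np.round(c[i]),*rect(W[l==i][:,:2]),z[l==i].mean())
    b=(hsv[...,0]>100)&(hsv[...,0]<125)&(hsv[...,1]>120)&(z<50)&(z>10)&(W[...,0]>450)&(W[...,0]<900)&(abs(W[...,1])<400)
    print('blue',*rect(W[b][:,:2]))
E
python3 m.py; python3 - <<'E'
import cv2
p=cv2.imread('pics/top0.png');s=cv2.imread('pics/scene0.png')
a=cv2.resize(p[200:380,440:560],None,fx=3.3,fy=3.3);b=cv2.resize(s[160:250,170:275],(400,343))
import numpy as np
o=np.zeros((594,796,3),'uint8');o[:594,:396]=a;o[:343,396:796]=b;cv2.imwrite('pics/crop.png',o)
E
```

```text
top
[510. 246.] ztop 109.2 [ 525.1 -309.6] [59.1 46.3] 8.7 dist 610 474
[468. 285.] ztop 109.4 [ 446.1 -218. ] [45.7 59.5] 34.5 dist 497 510
[524. 303.] ztop 109.1 [ 406.3 -332.1] [61.1 44.2] 89.0 dist 525 520
[478. 346.] ztop 109.2 [ 320.1 -233.9] [59.6 44.2] 7.3 dist 396 511
white [316. 199.] [631.3  95.1] [92.9 71.9] 11.8 76.79352439053999
white [263. 213.] [605.6 208.6] [88.6 63.8] 14.0 76.88771850729252
blue [618.1 146.7] [136.9 285.7] 12.0
scene
[220. 203.] ztop 105.6 [ 425.9 -271.5] [241.5 175.9] 14.9 dist 505 742
white [321. 271.] [631.7  95. ] [96.1 72.1] 11.9 74.31706386549631
blue [608.   -7.4] [622.6 203.7] 81.7
```

View pics/crop.png

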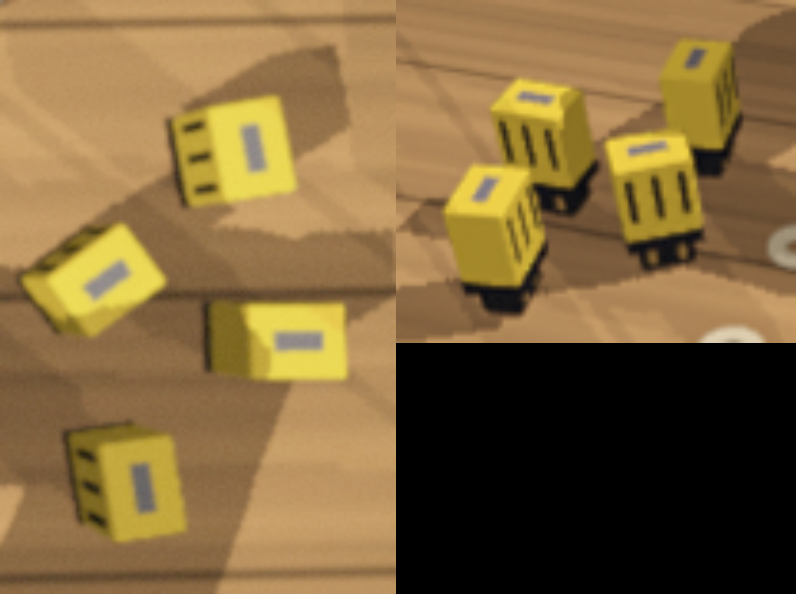

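The four candidates and their distances from the base:

| Top px | Distance (mm) |
|---|---|
| (511,245) | 610 |
| (525,303) | 525 |
| (469,285) | 497 |
| (480,346) | 396 |

The crop confirms four alike yellow packs with ribs and a black foot. The top one, (511,245), is the farthest, so I'll take that one: world (525,-310), yaw 8.7°. The white module has its hole at (631,95), yaw 11.9°, and both cameras agree on it.

```bash
cat >> h.py <<'E'
def go(*targets):
    s=env.state();y=s["tcp_rot"][2];R=np.array([[np.cos(y),np.sin(y),0],[np.sin(y),-np.cos(y),0],[0,0,-1]])
    for t in targets:
        dy=-(t[3]-np.degrees(y)); print(np.round(R.T@(np.array(t[:3])-s["eef_pos"])/1000,4),round(dy,2))
E
python3 -c "
from h import *
go((480,250,404,100),(525,-310,400,8.7))"
```

```text
[-3.786e-01 -2.383e-01  3.000e-04] 61.91
[-0.5953 -0.7566  0.0043] 153.21
```

>>> carry_out --pt "-0.379 -0.238 0 60 1" --pt "-0.379 -0.238 0 60 1" --pt "-0.379 -0.238 0 60 1" --pt "-0.379 -0.238 0 60 1" --pt "-0.379 -0.238 0 60 1" --pt "-0.379 -0.238 0 60 1" --pt "-0.379 -0.238 0 70 1" --pt "-0.595 -0.757 0 153.2 1" --pt "-0.595 -0.757 0 153.2 1" --pt "-0.595 -0.757 0 153.2 1" --pt "-0.595 -0.757 0 153.2 1" --pt "-0.595 -0.757 0 153.2 1" --pt "-0.595 -0.757 0 153.2 1" --pt "-0.595 -0.757 0 153.2 1" --pt "-0.595 -0.757 0 153.2 1" --pt "-0.595 -0.757 0 153.2 1" --pt "-0.595 -0.757 0 153.2 1" --pt "-0.595 -0.757 0 153.2 1" --pt "-0.595 -0.757 0 153.2 1" --pt "-0.595 -0.757 0 153.2 1"

```text
t: 2.6
eef_pos: [524.7, -309.0, 405.0]
tcp_rot: [3.142, -0.0, 0.153]
ft_force: [0.7, 0.0, -0.6]
opening: 1.0
grip_force: 0.0
```

```bash
python3 -c "
from h import *
s=env.state();print(s['t'],s['joints'],s['eef_pos'],s['tcp_rot'])
go((525,-309.7,300,8.7),(525,-309.7,249,8.7))"
```

```text
2.6 [-6.40636303e-01  4.67682101e-01  1.59971015e+00  1.63266116e-04
  1.07402344e+00  7.76598786e-01] [ 524.73479961 -308.99391708  405.01197772] [ 3.14156703e+00 -2.26414199e-04  1.53483442e-01]
[0.0002 0.0007 0.105 ] 0.09
[0.0002 0.0007 0.156 ] 0.09
```

>>> carry_out --pt "0 0.001 0.05 0 1" --pt "0 0.001 0.09 0 1" --pt "0 0.001 0.12 0 1" --pt "0 0.001 0.14 0 1" --pt "0 0.001 0.156 0 1" --pt "0 0.001 0.156 0 1" --pt "0 0.001 0.156 0 0" --pt "0 0.001 0.156 0 0" --pt "0 0.001 0.156 0 0" --pt "0 0.001 0.156 0 0" --pt "0 0.001 0.156 0 0" --pt "0 0.001 0.156 0 0" --pt "0 0.001 0.156 0 0" --pt "0 0.001 0.156 0 0"

```text
t: 4.35
eef_pos: [524.7, -311.4, 248.8]
tcp_rot: [3.141, -0.0, 0.152]
ft_force: [-0.8, -1.3, 3.0]
opening: 0.485
grip_force: 29.9
```

```bash
python3 -c "
from h import *
go((524.7,-311,400,8.7),(631,95,400,11.9))"
```

```text
[ 0.     -0.0004 -0.1512] 0.01
[ 0.1666 -0.3856 -0.1512] -3.19
```

>>> carry_out --pt "0 0 -0.03 0 0" --pt "0 0 -0.07 0 0" --pt "0 0 -0.11 0 0" --pt "0 0 -0.151 0 0" --pt "0.02 -0.05 -0.151 -1 0" --pt "0.042 -0.096 -0.151 -1.6 0" --pt "0.064 -0.146 -0.151 -2 0" --pt "0.086 -0.196 -0.151 -2.5 0" --pt "0.108 -0.246 -0.151 -3.2 0" --pt "0.13 -0.296 -0.151 -3.2 0" --pt "0.15 -0.346 -0.151 -3.2 0" --pt "0.16 -0.372 -0.151 -3.2 0" --pt "0.166 -0.385 -0.151 -3.2 0" --pt "0.1665 -0.3855 -0.151 -3.2 0" --pt "0.1665 -0.3855 -0.151 -3.2 0" --pt "0.1665 -0.3855 -0.151 -3.2 0"

```text
t: 6.35
eef_pos: [630.9, 93.9, 399.8]
tcp_rot: [3.142, 0.0, 0.207]
ft_force: [-0.2, 0.4, -2.4]
opening: 0.482
grip_force: 30.0
```

```bash
python3 - <<'E'
from h import *
s=env.state();print(s['t'],s['eef_pos'],np.degrees(s['tcp_rot']),s['opening'],s['ft_force'])
p,d=env.read_camera("scene");np.savez("scene1.npz",p=p,d=d)
o=np.zeros((480,400,3),np.uint8)
cv2.imwrite("pics/s1.png",cv2.resize(p[130:330,240:460],None,fx=2.7,fy=2.7)[:,:,::-1])
W=cloud("scene",d);hsv=cv2.cvtColor(p,cv2.COLOR_RGB2HSV)
y=(hsv[...,0]>22)&(hsv[...,0]<34)&(hsv[...,1]>150)&(hsv[...,2]>60)&(W[...,2]>120)&(W[...,0]>550)&(d>0)
P=W[y];print(len(P),P.min(0),P.max(0))
a=np.radians(11.9);e=np.array([[np.cos(a),np.sin(a)],[-np.sin(a),np.cos(a)]])
q=(P[:,:2]-s['eef_pos'][:2])@e.T
for k in(0,1):print(np.percentile(q[:,k],[1,5,25,50,75,95,99]).round(1))
print(np.percentile(P[:,2],[1,50,99]))
E
```

```text
6.35 [630.88409993  93.92099133 399.80092461] [1.79999906e+02 1.62054257e-03 1.18318510e+01] 0.48172754853095884 [-0.19276773  0.39661918 -2.4117628 ]
744 [599.80111817  68.561141   188.21039875] [668.22818827 123.41527866 300.79333593]
[-25.7 -18.6  17.9  30.   31.6  32.9  34. ]
[-21.  -19.  -10.6   1.5  13.5  21.7  23.4]
[190.46660929 241.47210377 297.61954685]
```

View pics/s1.png

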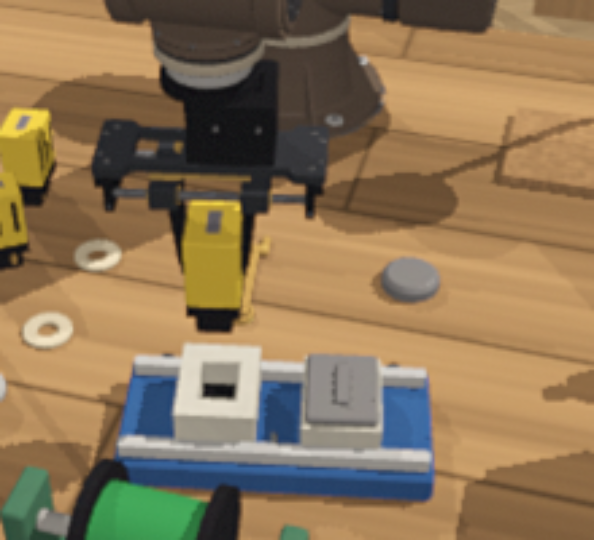

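The crop shows the pack hanging straight, foot at about (215,318), above the white module whose hole is at (218,378). The grey blank at (342,390) is clear of it. I'll descend and feel for the hole.

>>> carry_out --pt "0 -0.001 0.03 0 0" --pt "0 -0.001 0.055 0 0" --pt "0 -0.001 0.068 0 0" --pt "0 -0.001 0.071 0 0" --pt "0 -0.001 0.073 0 0" --pt "0 -0.001 0.075 0 0" --pt "0 -0.001 0.077 0 0" --pt "0 -0.001 0.079 0 0" --pt "0 -0.001 0.079 0 0"

```text
t: 7.52
eef_pos: [630.7, 96.0, 320.7]
tcp_rot: [-3.142, 0.0, 0.208]
ft_force: [0.8, -0.3, -2.5]
opening: 0.484
grip_force: 30.0
```

No contact force, and the foot is about 3 mm below the rim, so it is entering the hole. I'll continue gently.

>>> carry_out --pt "0 0 0.002 0 0" --pt "0 0 0.004 0 0" --pt "0 0 0.006 0 0" --pt "0 0 0.008 0 0" --pt "0 0 0.008 0 0"

```text
t: 8.15
eef_pos: [631.1, 95.4, 313.3]
tcp_rot: [3.14, -0.002, 0.208]
ft_force: [1.2, -5.5, 0.7]
opening: 0.483
grip_force: 30.0
```

>>> carry_out --pt "0 0.001 0 0 0" --pt "0 0.001 0.002 0 0" --pt "0 0.001 0.004 0 0" --pt "0 0.001 0.006 0 0" --pt "0 0.001 0.008 0 0" --pt "0 0.001 0.01 0 0" --pt "0 0.001 0.01 0 0"

```text
t: 9.02
eef_pos: [631.0, 95.0, 302.4]
tcp_rot: [-3.142, 0.0, 0.208]
ft_force: [1.3, -3.3, -5.4]
opening: 0.484
grip_force: 30.0
```

>>> carry_out --pt "0 0 0.001 0 0" --pt "0 0 0.002 0 0" --pt "0 0 0.003 0 0" --pt "0 0 0.004 0 0" --pt "0 0 0.005 0 0" --pt "0 0 0.005 0 0"

```text
t: 9.78
eef_pos: [630.9, 95.0, 298.8]
tcp_rot: [3.141, -0.001, 0.208]
ft_force: [-3.5, -3.3, 9.2]
opening: 0.485
grip_force: 30.0
```

>>> carry_out --pt "0 0 0.001 0 0" --pt "0 0 0.002 0 0" --pt "0 0 0.002 0 0"

```text
t: 10.15
eef_pos: [630.6, 95.0, 298.7]
tcp_rot: [3.141, -0.002, 0.208]
ft_force: [-9.8, -4.7, 26.2]
opening: 0.483
grip_force: 30.0
```

It hit a hard stop at the expected home height, with 26 N. I'll relax, release and retreat straight up.

>>> carry_out --pt "0 0 -0.002 0 0" --pt "0 0 -0.002 0 0.3" --pt "0 0 -0.002 0 1" --pt "0 0 -0.002 0 1" --pt "0 0 -0.002 0 1" --pt "0 0 -0.002 0 1" --pt "0 0 -0.002 0 1" --pt "0 0 -0.002 0 1" --pt "0 0 -0.03 0 1" --pt "0 0 -0.07 0 1" --pt "0 0 -0.12 0 1" --pt "0 0 -0.16 0 1" --pt "-0.05 0 -0.16 0 1" --pt "-0.1 0 -0.16 0 1" --pt "-0.1 0 -0.16 0 1"

```text
t: 12.02
eef_pos: [530.6, 74.1, 456.5]
tcp_rot: [-3.142, -0.0, 0.208]
ft_force: [0.7, -0.5, -1.3]
opening: 0.996
grip_force: 0.0
```

```bash
python3 - <<'E'
from h import *
s=env.state();print(s['t'],s['eef_pos'],s['opening'],s['ft_force'])
p,d=env.read_camera("scene")
cv2.imwrite("pics/s2.png",cv2.resize(p[130:330,150:460],None,fx=2.5,fy=2.5)[:,:,::-1])
W=cloud("scene",d);hsv=cv2.cvtColor(p,cv2.COLOR_RGB2HSV)
y=(hsv[...,0]>22)&(hsv[...,0]<34)&(hsv[...,1]>150)&(hsv[...,2]>60)&(W[...,2]>65)&(W[...,0]>570)&(W[...,1]>0)&(d>0)
P=W[y];t=P[P[:,2]>150];print(len(P),np.percentile(P[:,2],[1,50,99]),rect(t[:,:2]))
A=np.c_[t[:,:2],np.ones(len(t))];print('top slope',np.linalg.lstsq(A,t[:,2],rcond=None)[0][:2])
E
```

```text
12.025 [530.62129097  74.0812562  456.51505926] 0.9964718205349907 [ 0.65638917 -0.49517807 -1.3300032 ]
637 [ 90.19538756 144.70902538 156.41325347] (array([633.2,  96.8]), array([61.8, 45.9]), 12.6)
top slope [-0.01159955  0.01087704]
```

View pics/s2.png

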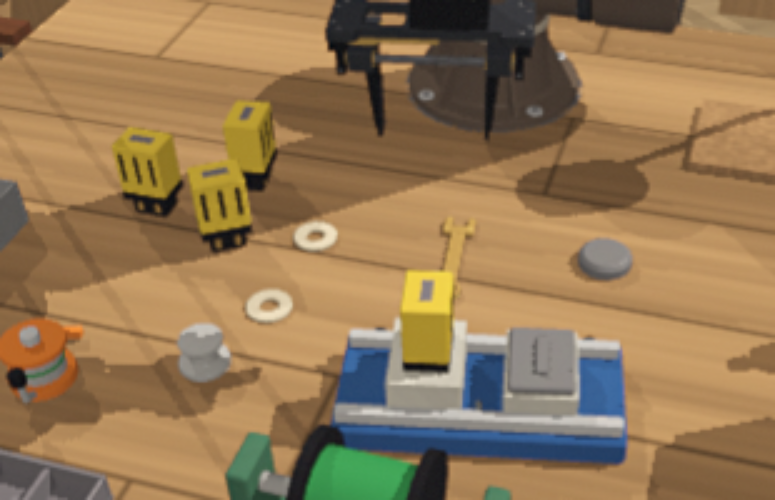

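The pack sits upright at about (427,320) in the white module. Its top is level at about 155 mm, which is the height expected when it is fully home. The gripper is clear, and the other packs and parts haven't moved.

```bash
python3 -c "
from cell import env
print(env.job_done())"
```

```text
the job is handed in; nothing more can be done
None
```

The farthest yellow pack is plugged fully home in the white socket module and released, the gripper is clear, and the job was handed in at about 12 s of robot time; the judge's result was not shown.

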